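Start a firing run from the furnace keypad

TASK

Start a firing run from the furnace's desk keypad: press the cross-shaped key (clear), then the long bar key (select), then the triangular key (start), one at a time, each fully down and let fully up again before the next. Do not press the square key (stop), and leave the jar and the firing tray beside the keypad where they stand.

Things in the scene. Friction and masses are not known exactly. Their poses are not given: they have to be found in the camera images.
- keypad: Low dark desk keypad, fixed, 118 x 118 mm, level top 22 mm over its underside, on a 4 mm thick grey bench mat; origin: centre of its underside; its x axis points away from the operator. Four off-white keys, told apart by shape only, stand in a 2 x 2 square, 50 mm apart (x and y +-25 mm), each on a 46 mm square dark bezel 3 mm thick; which key is in which place changes.
- cross_top (a point): Centre of the top face of the cross key: a plus-shaped cap, 36 mm across its two 12 mm wide arms. The flat top is 18 mm over the keypad's top (44 mm over the bench) at rest and moves down with the key, 6 mm at most.
- bar_top (a point): Centre of the top face of the bar key: a narrow straight bar, 38 x 13 mm, its length along the keypad's y axis. The flat top is 18 mm over the keypad's top (44 mm over the bench) at rest and moves down with the key, 6 mm at most.
- triangle_top (a point): Centre of the top face of the triangle key: an equal-sided triangular cap, about 38 mm a side, one corner pointing along the keypad's +x. The flat top is 18 mm over the keypad's top (44 mm over the bench) at rest and moves down with the key, 6 mm at most.
- square_top (a point): Centre of the top face of the square key: a square cap, 27 x 27 mm. The flat top is 18 mm over the keypad's top (44 mm over the bench) at rest and moves down with the key, 6 mm at most.
- cross_key (a joint): Downward travel of the cross key: 0 at rest (up), 0.006 m fully down. Spring return; it starts to move at about 1.5 N and is fully down at 5 N.
- bar_key (a joint): Downward travel of the bar key: 0 at rest (up), 0.006 m fully down. Spring return; it starts to move at about 1.5 N and is fully down at 5 N.
- triangle_key (a joint): Downward travel of the triangle key: 0 at rest (up), 0.006 m fully down. Spring return; it starts to move at about 1.5 N and is fully down at 5 N.
- square_key (a joint): Downward travel of the square key: 0 at rest (up), 0.006 m fully down. Spring return; it starts to move at about 1.5 N and is fully down at 5 N.
- jar: Small white lidded jar, 38 mm across, 40 mm high, loose, standing on the mat about 110 mm left (+y) of the keypad's middle; origin at the centre of its underside.
- tray: Small cream pegged firing tray, 30 x 36 mm, 20 mm high, loose, standing on the mat beyond the jar, at the far left corner of the keypad; origin at the centre of its underside.

How it is judged:
By the outcome, as a careful person would: the job done as asked, in the order asked, and still so for the second after the job is handed in, with the robot touching nothing.
It also fails if it takes over 35 s, if anything falls off the work surface, if the arm or the gripper's body presses on something with over 40 N, if the wrist force passes 120 N, or if a joint passes its speed limit or range.

ROBOT

A 6-joint arm with a two-finger parallel gripper is mounted at the origin on a cart in front of the work surface, level with it; the furniture and walls round the work are solid. World frame = base frame: x ahead of the robot, y to its left, z up, the work surface at z = 0. Lengths are in m, angles in rad, forces in N, time in s.
With the tool pointing down it reaches from about 0.325 to 0.775 m from the base axis. Payload 5.5 kg.
Tool frame: the origin (TCP) lies at the centre of the arm's flange, where the gripper is bolted on; the fingertips stand bot.finger_overhang ahead of it and the grasp point (between the pads) lies 163 mm ahead of it (bot.finger_overhang is the distance from the TCP to the fingertips, in m); z points along the fingers, y is the line along which they close (so a half turn about z gives the same grasp; the last joint's range is limited). The gripper opens to 88 mm and grips with 3 to 60 N. Pads are 20 mm wide; open, the fingers measure 115 mm over their backs; the gripper's body (75 mm by 178 mm) begins 61 mm behind the grasp point.
Start: joints at [1.058, 0.091, 1.231, -0, 1.82, -0.057], TCP at [0.264, 0.539, 0.405] pointing down, gripper open.
Joint ranges: [-2.87, 2.87], [-0.86, 2.18], [0.17, 2.46], [-1.51, 4.65], [0.06, 2.69], [-2.65, 2.65]. Speed limits (rad/s): [2.57, 2.57, 3.01, 3.14, 3.14, 3.14].

INTERFACE

Orientations are given as a unit quaternion [w, x, y, z].
In Python, from rig import bot gives the robot as it stands.
- The arm moves only by the tool move_tool, called after "Request:" by a JSON object that holds its "fn" and its "kwargs". Schema: {"type":"object","properties":{"plan":{"type":"object","properties":{"increments":{"type":"array","items":{"type":"array","items":{"type":"number"},"minItems":4,"maxItems":4},"minItems":1,"maxItems":12}},"additionalProperties":false,"required":["increments"]},"finger_gap":{"type":"number"},"force":{"type":"number"},"only":{"type":"string"},"quiet":{"type":"boolean"},"lines":{"type":"string"}},"required":["plan"],"additionalProperties":false}. plan is an object whose key "increments" holds a list of rows, 1 to 12 of them, each of 4 numbers: dx, dy, dz in m, then a turn about the tool's z in rad; each row shifts and turns the commanded pose from where the row before left it, along the tool's axes as they then stand; what a row does not reach is not made up. A row lasts 1/12 s, in which the tool goes at most 0.0417 m and 0.125 rad, less where a joint would pass 70% of its speed; a pose out of reach is approached as far as the arm can. finger_gap is the finger opening in m, set as the call begins (left out keeps the last). The fingers move at their own pace and stop on an object; force is the grip in N (left out, the last holds). Time passes only in rows, so rows that do not move let the fingers close. The tool returns the time, the measured TCP pose, the force, the opening and the grip force at its end. only (a regular expression) keeps the lines of the reply that match it, lines (a string "A,B") keeps lines A to B, and quiet returns only ok. Input that does not fit is refused with a message, and nothing moves.
- bot.sense(): the state, without advancing time (a new reading comes with each control period).
- bot.read_camera(name): name is "side" or "top"; returns a dict with "color" (384x512x3 uint8, red, green, blue), "range_z" (384x512 float32, m along the optical axis (not along the pixel's ray), 0 where there is no reading), "intrinsics" (3x3 intrinsics, pixels), "dist" ([k1, k2, p1, p2, k3] as OpenCV has them; the pictures are not rectified), "origin" and "rotation" of the camera in the world. Camera axes: x right, y down, z forward; pixel columns grow to the right and rows downward; lengths in m; the calibration is good to about 2 mm. A picture is of the moment at which its call begins.
- bot.finish_job(): hands the job in; it is judged then, once.
The state is a dict: "time_s": time; "joints": joint angles; "joint_velocities": joint speeds; "joint_torque": joint torques, N m; "tool_pos": TCP position; "eef_rot": TCP orientation; "contact_force": force on the tool from outside, world axes, zero at the start; "ft_torque": the same for the moment, N m; "width": finger opening in m; "finger_force": force on a finger pad.
Only numpy, scipy, OpenCV 4.12 (cv2) and the standard library are available. Lean on these libraries where they do the work, as an engineer would, in place of code of your own. Each camera call takes 0.05 s, during which the arm holds its last target. There are 200 camera calls.

## Working session

There is one attempt and no reset: what is moved stays moved. The work goes in short steps, Python scripts to look and compute and a tool call to move; the robot and the scene stay as the last step left them, time stands still between calls to the robot, and variables do not carry over. Pictures are saved under pics/ and viewed, at most 10 in all, crops included, and the job is handed in when it is done.

```bash
ls; mkdir -p pics; python3 - <<'E'
from rig import bot
import cv2,numpy as np
print(bot.finger_overhang); s=bot.sense(); print(s)
for n in("top","side"):
    c=bot.read_camera(n); np.save(f"{n}.npy",c,allow_pickle=True)
    cv2.imwrite(f"pics/{n}0.png",c["color"][:,:,::-1]); print(n,c["origin"],c["rotation"],c["intrinsics"],c["dist"])
E
```

```text
pics
rig.py
0.182
{'time_s': 0.0, 'joints': array([ 1.05832021e+00,  9.18567286e-02,  1.23189566e+00, -2.63661634e-05,
        1.81981777e+00, -5.66880021e-02]), 'joint_velocities': array([ 0.00051   , -0.00060618,  0.00030557,  0.00034841,  0.0008122 ,
        0.00150099]), 'joint_torque': array([-1.46166105e-03, -4.46461737e+01, -4.06439030e+01,  6.94957352e-02,
        2.95425032e-02, -1.46906277e-04]), 'tool_pos': array([0.26412562, 0.53879283, 0.4035023 ]), 'eef_rot': array([-2.65332084e-04,  2.25929575e-01,  9.74143136e-01, -9.52569126e-04]), 'contact_force': array([ 0.31938693,  0.60087961, -0.37337421]), 'ft_torque': array([0.00237575, 0.03671497, 0.0134416 ]), 'finger_force': 0.0, 'width': 0.08746949417316136}
top [0.35293443 0.38879502 0.92100645] [-0.01427435  0.70827775 -0.70554189  0.0186953 ] [[399.26801457   0.         252.17391571]
 [  0.         399.26801457 188.13447656]
 [  0.           0.           1.        ]] [0.03968652 0.         0.         0.         0.        ]
side [0.36665549 1.01334629 0.61196294] [ 0.01374788 -0.03632587  0.9029319  -0.42802502] [[360.79822836   0.         259.89409402]
 [  0.         360.79822836 192.79560543]
 [  0.           0.           1.        ]] [-0.06606362  0.          0.          0.          0.        ]
```

View pics/top0.png

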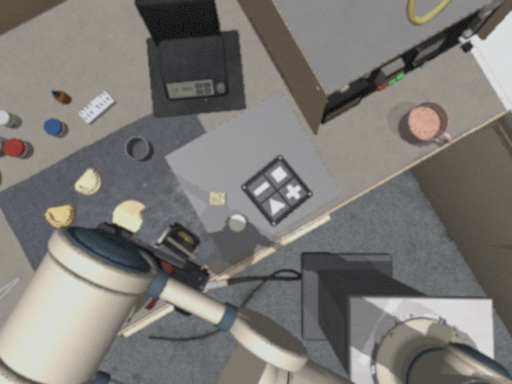

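View pics/side0.png

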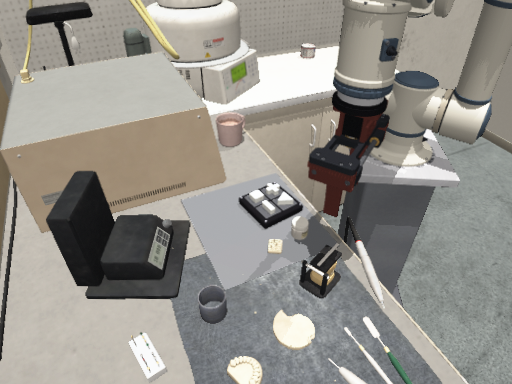

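The top view shows the keypad at about (277,190): bar (262,188), square (279,173), cross (293,190), triangle (277,205). The jar is at (237,222) and the tray at (217,198). The side view has the keypad at about (271,202), the jar at (300,228) and the tray at (275,246). The furnace stands to the keypad's upper right in the top view.

```bash
cat > h.py <<'E'
import cv2,numpy as np
from scipy.spatial.transform import Rotation as R
def ray(c,uv):
    n=cv2.undistortPoints(np.array(uv,float).reshape(-1,1,2),c["intrinsics"],np.array(c["dist"]))[:,0]
    M=R.from_quat(c["rotation"],scalar_first=True).as_matrix()
    return np.array(c["origin"]),np.c_[n,np.ones(len(n))]@M.T
def onplane(c,uv,z):
    o,d=ray(c,uv); return o+d*((z-o[2])/d[:,2])[:,None]
def tri(c1,p1,c2,p2):
    o1,d1=ray(c1,p1);o2,d2=ray(c2,p2);out=[]
    for a,b in zip(d1,d2):
        t=np.linalg.lstsq(np.c_[a,-b],o2-o1,rcond=None)[0]
        out.append(np.r_[(o1+a*t[0]+o2+b*t[1])/2,np.linalg.norm(o1+a*t[0]-o2-b*t[1])])
    return np.array(out)
E
python3 - <<'E'
from h import *
for n,(x0,y0,x1,y1) in(("top",(200,145,325,240)),("side",(225,170,320,262))):
    c=np.load(n+".npy",allow_pickle=True).item(); im=c["color"][y0:y1,x0:x1]
    cv2.imwrite(f"pics/{n}crop.png",cv2.resize(im[:,:,::-1],None,fx=6,fy=6,interpolation=cv2.INTER_CUBIC))
    m=(im.min(2)>165).astype(np.uint8)
    k,l,st,ce=cv2.connectedComponentsWithStats(m)
    for i in range(1,k):
        if st[i,4]<12: continue
        p=ce[i]+[x0,y0]; ys,xs=np.where(l==i); rz=np.median(c["range_z"][y0+ys,x0+xs])
        o,d=ray(c,p)
        print(n,p.round(1),st[i,4],"z44",onplane(c,[p],.044)[0].round(4),"depth",(o+d*rz)[0].round(4))
    uv=[(252,190),(278,156),(311,193),(277,223)] if n=="top" else []
    if uv: print(onplane(c,uv,.026).round(3))
E
```

```text
top [278.5 174. ] 145 z44 [0.4253 0.3254 0.044 ] depth [0.4255 0.3253 0.0426]
top [261.  188.4] 98 z44 [0.3934 0.3641 0.044 ] depth [0.3935 0.364  0.0425]
top [293.  191.4] 141 z44 [0.3871 0.2937 0.044 ] depth [0.3872 0.2936 0.0431]
top [216.4 195.8] 14 z44 [0.3767 0.4619 0.044 ] depth [0.3776 0.4646 0.0123]
top [221.8 199.8] 13 z44 [0.368  0.4498 0.044 ] depth [0.3686 0.452  0.0129]
top [275.5 205.7] 135 z44 [0.3555 0.332  0.044 ] depth [0.3555 0.3319 0.0428]
top [238.  217.5] 73 z44 [0.3294 0.4143 0.044 ] depth [0.3294 0.4143 0.0431]
top [304.4 229.2] 263 z44 [0.3044 0.2688 0.044 ] depth [ 0.2996  0.257  -0.0426]
[[0.391 0.384 0.026]
 [0.467 0.325 0.026]
 [0.384 0.251 0.026]
 [0.317 0.328 0.026]]
side [255.2 214.9] 4385 z44 [0.4215 0.4023 0.044 ] depth [0.4243 0.3715 0.0154]
side [284.8 198.7] 134 z44 [0.3545 0.3385 0.044 ] depth [0.3545 0.3368 0.0426]
side [268.3 205. ] 75 z44 [0.3933 0.3652 0.044 ] depth [0.3933 0.3655 0.0443]
side [282.5 259.7] 42 z44 [0.3545 0.5311 0.044 ] depth [0.3537 0.4978 0.0048]
```

View pics/topcrop.png

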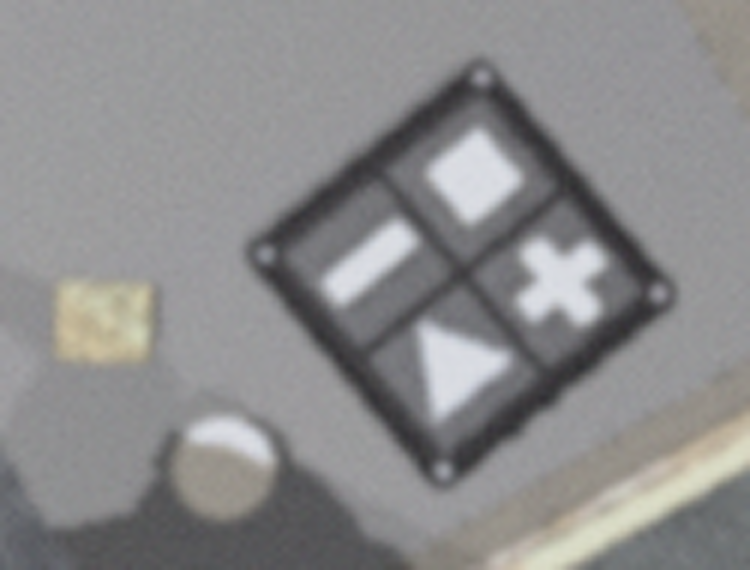

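View pics/sidecrop.png

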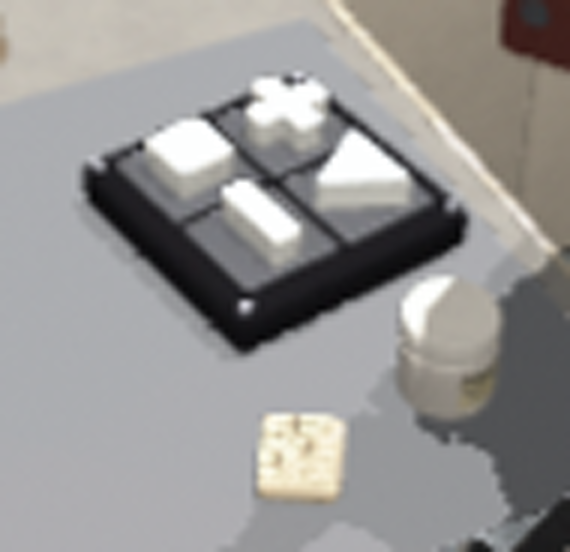

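The layout is confirmed. Bar to square runs along the keypad's −y, and the triangle's corner points along +x at a yaw of about 40°. Next I close the fingers and go above the cross.

```bash
cat > to.py <<'E'
import sys
from h import *
from rig import bot
K=dict(cross=(.3871,.2937),bar=(.3934,.3643),tri=(.3555,.3320))
s=bot.sense(); M=R.from_quat(s["eef_rot"],scalar_first=True)
t=np.array([*K[sys.argv[1]],.182+float(sys.argv[2])])
print("tool d",M.inv().apply(t-s["tool_pos"]).round(4),"tip z",s["tool_pos"][2]-.182,"zaxis",M.apply([0,0,1]).round(4),s["time_s"],s["contact_force"].round(2),s["width"])
E
python3 to.py cross .1
```

```text
tool d [-0.2183 -0.1657  0.1219] tip z 0.2216203770039616 zaxis [-9.0e-04 -1.5e-03 -1.0e+00] 0.1 [-0.19 -0.52 -0.16] 0.08772398883674858
```

Request:
{"fn": "move_tool", "kwargs": {"plan": {"increments":[[-0.009,-0.007,0.004,0],[-0.018,-0.014,0.008,0],[-0.021,-0.016,0.01,0],[-0.021,-0.016,0.01,0],[-0.021,-0.016,0.01,0],[-0.021,-0.016,0.01,0],[-0.021,-0.016,0.01,0],[-0.021,-0.016,0.01,0],[-0.021,-0.016,0.01,0],[-0.021,-0.016,0.01,0],[-0.016,-0.012,0.006,0],[-0.007,-0.005,0.004,0]]}, "finger_gap": 0, "force": 10}}

```text
time_s: 1.1
tool_pos: [0.3874, 0.2917, 0.3012]
eef_rot: [-0.0, 0.227, 0.974, -0.001]
contact_force: [-0.3, -0.2, -0.2]
width: 0.0115
finger_force: 0.0
```

Request:
{"fn": "move_tool", "kwargs": {"plan": {"increments":[[0,0,0,0],[0,0,0,0]]}}}

```text
time_s: 1.27
tool_pos: [0.3867, 0.2939, 0.3026]
eef_rot: [-0.0, 0.226, 0.974, 0.0]
contact_force: [-0.9, 1.3, -0.0]
width: 0.001
finger_force: 0.0
```

```bash
python3 to.py cross .06
```

```text
tool d [-0.0005 -0.0001  0.0606] tip z 0.12057815826359869 zaxis [-6.e-04  4.e-04 -1.e+00] 1.2667 [-0.9   1.27 -0.03] 0.00099647541998441
```

Request:
{"fn": "move_tool", "kwargs": {"plan": {"increments":[[0,0,0.008,0],[0,0,0.015,0],[0,0,0.015,0],[0,0,0.014,0],[0,0,0.008,0],[0,0,0.004,0],[0,0,0,0],[0,0,0,0]]}}}

```text
time_s: 1.93
tool_pos: [0.3867, 0.2942, 0.2391]
eef_rot: [0.0, 0.226, 0.974, 0.0]
contact_force: [0.4, 1.0, 0.3]
width: 0.0003
finger_force: 0.0
```

```bash
python3 to.py cross .044; python3 - <<'E'
from rig import bot
import cv2,numpy as np
a=bot.read_camera("side")["color"][110:260,190:390]; b=bot.read_camera("top")["color"][110:260,180:380]
cv2.imwrite("pics/c1.png",cv2.resize(np.hstack([a,b])[:,:,::-1],None,fx=2,fy=2,interpolation=cv2.INTER_CUBIC))
E
```

```text
tool d [-0.0006 -0.0003  0.0131] tip z 0.05712716527187062 zaxis [ 4.e-04  4.e-04 -1.e+00] 1.9333 [0.41 0.99 0.33] 0.0003200110052234619
```

View pics/c1.png

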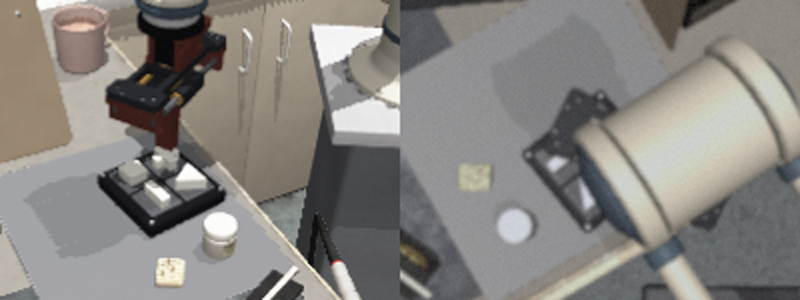

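In the side view (left half) the closed fingertips are directly above the cross key at crop pixel (165,150). The arm hides that key in the top view. The jar and tray haven't moved. Now I press in small steps.

Request:
{"fn": "move_tool", "kwargs": {"plan": {"increments":[[0,0,0.005,0],[0,0,0.005,0],[0,0,0.003,0],[0,0,0.002,0],[0,0,0,0],[0,0,0,0]]}}}

```text
time_s: 2.53
tool_pos: [0.3868, 0.2937, 0.2239]
eef_rot: [0.0, 0.226, 0.974, 0.0]
contact_force: [-0.4, -0.2, 2.5]
width: 0.0008
finger_force: 1.4
```

Request:
{"fn": "move_tool", "kwargs": {"plan": {"increments":[[0,0,0.002,0],[0,0,0.001,0],[0,0,0,0],[0,0,0,0]]}}}

```text
time_s: 2.87
tool_pos: [0.3868, 0.2938, 0.2209]
eef_rot: [0.0, 0.226, 0.974, 0.0]
contact_force: [-0.3, -0.5, 4.7]
width: 0.0009
finger_force: 2.3
```

```bash
python3 to.py cross .038
```

```text
tool d [-0.0003  0.0001  0.0009] tip z 0.038893704624980624 zaxis [ 3.e-04  1.e-04 -1.e+00] 2.8667 [-0.33 -0.5   4.73] 0.0008863139716572381
```

Request:
{"fn": "move_tool", "kwargs": {"plan": {"increments":[[0,0,0.001,0],[0,0,0.0005,0],[0,0,0,0],[0,0,0,0]]}}}

```text
time_s: 3.2
tool_pos: [0.3868, 0.2938, 0.2203]
eef_rot: [0.0, 0.226, 0.974, 0.0]
contact_force: [-2.4, -2.5, 10.0]
width: 0.0004
finger_force: 4.7
```

```bash
python3 to.py cross .038
```

```text
tool d [-0.0003  0.0001  0.0003] tip z 0.03825766294628921 zaxis [ 6.e-04  3.e-04 -1.e+00] 3.2 [-2.37 -2.45 10.01] 0.0004062533254793741
```

The force is 10 N and the travel has stopped at tip z 0.038, so the cross key is bottomed. Lifting now.

Request:
{"fn": "move_tool", "kwargs": {"plan": {"increments":[[0,0,-0.006,0],[0,0,-0.01,0],[0,0,-0.01,0],[0,0,-0.008,0],[0,0,-0.004,0],[0,0,0,0],[0,0,0,0]]}}}

```text
time_s: 3.78
tool_pos: [0.3868, 0.2938, 0.2572]
eef_rot: [0.0, 0.226, 0.974, 0.0]
contact_force: [-0.2, 0.4, -0.1]
width: 0.0001
finger_force: 0.0
```

```bash
python3 to.py bar .052
```

```text
tool d [0.0251 0.0662 0.0232] tip z 0.07521758585344857 zaxis [ 2.e-04  1.e-04 -1.e+00] 3.7833 [-0.16  0.36 -0.1 ] 0.00012083183000579669
```

Request:
{"fn": "move_tool", "kwargs": {"plan": {"increments":[[0.003,0.008,0,0],[0.006,0.016,0,0],[0.007,0.018,0,0],[0.006,0.016,0,0],[0.003,0.008,0,0],[0,0,0.008,0],[0,0,0.01,0],[0,0,0.005,0],[0,0,0,0],[0,0,0,0]]}}}

```text
time_s: 4.62
tool_pos: [0.3933, 0.3632, 0.2332]
eef_rot: [-0.001, 0.226, 0.974, -0.001]
contact_force: [-0.8, 0.2, 0.2]
width: 0.0006
finger_force: 0.0
```

```bash
python3 to.py bar .044
```

```text
tool d [0.0003 0.001  0.0072] tip z 0.05116922745363939 zaxis [-0.0013 -0.0012 -1.    ] 4.6167 [-0.82  0.23  0.19] 0.0005853599156753885
```

Request:
{"fn": "move_tool", "kwargs": {"plan": {"increments":[[0,0.001,0.003,0],[0,0,0.003,0],[0,0,0.002,0],[0,0,0.002,0],[0,0,0.002,0],[0,0,0.001,0],[0,0,0.001,0],[0,0,0,0],[0,0,0,0],[0,0,0,0]]}}}

```text
time_s: 5.45
tool_pos: [0.3939, 0.3649, 0.2205]
eef_rot: [0.0, 0.226, 0.974, 0.0]
contact_force: [-0.6, -1.8, 4.7]
width: 0.0002
finger_force: 2.4
```

```bash
python3 to.py bar .038
```

```text
tool d [ 0.0002 -0.0008  0.0005] tip z 0.03851002790042074 zaxis [ 5.e-04  1.e-04 -1.e+00] 5.45 [-0.59 -1.79  4.66] 0.00018988963353198045
```

Request:
{"fn": "move_tool", "kwargs": {"plan": {"increments":[[0,0,0.001,0],[0,0,0.0005,0],[0,0,0,0],[0,0,0,0]]}}}

```text
time_s: 5.78
tool_pos: [0.3939, 0.3649, 0.2202]
eef_rot: [0.0, 0.226, 0.974, 0.0]
contact_force: [-3.4, -3.4, 11.5]
width: 0.0005
finger_force: 5.6
```

```bash
python3 to.py bar .038
```

```text
tool d [ 0.0002 -0.0007  0.0002] tip z 0.03819254119847365 zaxis [ 8.e-04  3.e-04 -1.e+00] 5.7833 [-3.39 -3.36 11.49] 0.00047085943416819403
```

The bar is bottomed too, at 11.5 N. I'll lift and move to the triangle.

Request:
{"fn": "move_tool", "kwargs": {"plan": {"increments":[[0,0,-0.006,0],[0,0,-0.01,0],[0,0,-0.01,0],[0,0,-0.008,0],[0,0,-0.004,0],[0,0,0,0],[0,0,0,0]]}}}

```text
time_s: 6.37
tool_pos: [0.3938, 0.365, 0.2567]
eef_rot: [0.0, 0.226, 0.974, 0.0]
contact_force: [-0.4, 0.1, -0.5]
width: 0.0001
finger_force: 0.0
```

```bash
python3 to.py tri .052
```

```text
tool d [ 0.0199 -0.0465  0.0227] tip z 0.07473295915305073 zaxis [ 2.e-04  2.e-04 -1.e+00] 6.3667 [-0.43  0.15 -0.52] 7.171844421652681e-05
```

Request:
{"fn": "move_tool", "kwargs": {"plan": {"increments":[[0.003,-0.007,0,0],[0.005,-0.012,0,0],[0.006,-0.013,0,0],[0.004,-0.01,0,0],[0.002,-0.004,0,0],[0,0,0.008,0],[0,0,0.01,0],[0,0,0.005,0],[0,0,0,0],[0,0,0,0]]}}}

```text
time_s: 7.2
tool_pos: [0.3557, 0.3324, 0.2325]
eef_rot: [-0.001, 0.226, 0.974, -0.001]
contact_force: [-0.7, 0.2, 0.2]
width: 0.0007
finger_force: 0.0
```

```bash
python3 to.py tri .044
```

```text
tool d [-0.     -0.0005  0.0065] tip z 0.05052508773292341 zaxis [-0.0016 -0.0013 -1.    ] 7.2 [-0.71  0.19  0.18] 0.0007050177148793594
```

Request:
{"fn": "move_tool", "kwargs": {"plan": {"increments":[[0,0,0.003,0],[0,0,0.003,0],[0,0,0.002,0],[0,0,0.002,0],[0,0,0.002,0],[0,0,0.001,0],[0,0,0.001,0],[0,0,0.001,0],[0,0,0,0],[0,0,0,0],[0,0,0,0]]}}}

```text
time_s: 8.12
tool_pos: [0.3557, 0.3325, 0.2202]
eef_rot: [0.0, 0.226, 0.974, 0.0]
contact_force: [-3.5, -3.2, 10.1]
width: -0.0001
finger_force: 4.9
```

```bash
python3 to.py tri .038
```

```text
tool d [-0.     -0.0005  0.0002] tip z 0.03822973512576547 zaxis [ 1.e-03  8.e-04 -1.e+00] 8.1167 [-3.47 -3.21 10.09] -7.333134664611529e-05
```

The triangle is bottomed as well. I'll lift clear, then check the scene before handing in.

Request:
{"fn": "move_tool", "kwargs": {"plan": {"increments":[[0,0,-0.006,0],[0,0,-0.012,0],[0,0,-0.02,0],[0,0,-0.025,0],[0,0,-0.025,0],[0,0,-0.02,0],[0,0,-0.01,0],[0,0,-0.004,0],[0,0,0,0],[0,0,0,0],[0,0,0,0],[0,0,0,0]]}}}

```text
time_s: 9.12
tool_pos: [0.3555, 0.3323, 0.339]
eef_rot: [-0.001, 0.226, 0.974, -0.001]
contact_force: [0.2, -0.4, -0.7]
width: 0.0005
finger_force: 0.0
```

```bash
python3 - <<'E'
from rig import bot
import cv2,numpy as np
a=bot.read_camera("side")["color"][130:270,200:340]
cv2.imwrite("pics/end.png",cv2.resize(a[:,:,::-1],None,fx=4,fy=4,interpolation=cv2.INTER_CUBIC))
E
```

```text
(no output)
```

View pics/end.png

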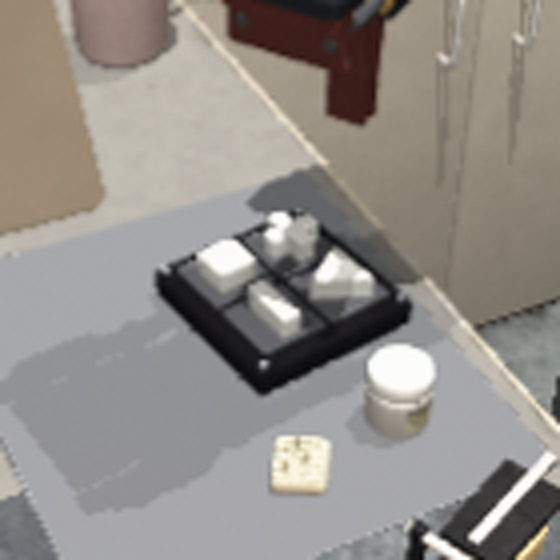

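All four keys are up: cross (290,238), square (225,262), bar (275,305), triangle (342,275). The jar (400,390) and tray (300,463) are where they were, and the gripper is clear.

```bash
python3 -c "
from rig import bot
print(bot.finish_job())"
```

```text
the job is handed in; nothing more can be done
None
```

I pressed cross, then bar, then triangle, each fully down (10–11.5 N, at the end of its travel) and lifted clear before the next. The square key, jar and tray were left alone, and I handed the job in at about 9 s.

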